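Hold the food-waste caddy open with its hand lever and close it softly

TASK

The cook is about to tip peelings into the green-lidded food-waste caddy: with your fingertips press its hand lever down until the lid stands fully open and keep it fully open for three seconds. Then let the lever up slowly under your fingers, so that the lid sinks shut without slamming, and move clear. Touch neither lid, keep the grey-lidded caddy shut, and leave the cup, lime, timer and pepper mill where they stand.

Things in the scene. Friction and masses are not known exactly. Their poses are not given: they have to be found in the camera images.
- green_caddy: food-waste caddy: fixed cream box 166 mm deep (x), 146 mm wide (y), with a steel collar, a hinged green lid (top 168 mm above the worktop when shut) and a steel hand lever along its right side. Origin: centre of its underside, on the worktop; x points from its front to its back (away from the robot at yaw 0), y to its left, z up. Front wall at x = -83 mm
- green_lid (a joint): opening of the green lid (158 mm wide, 174 mm long, about 0.25 kg), hinged on the back top edge, 91 mm behind the caddy's centre and 156 mm up: 0 = shut, 1.22 rad = fully open (front edge about 330 mm up). A push rod links it to the lever: 4.55 rad of lid per rad of lever. It falls shut at once, undamped, if the lever is let go
- green_lever (a joint): angle of the hand lever of the green-lidded caddy: 0 = up (lid shut), 0.268 rad = down on its stop (lid fully open). Pivot on the caddy's right side at x = 20, y = -92, z = 85 mm in its frame, 190 mm behind the paddle. The paddle needs 4 to 8 N at first, less near the bottom; the lever rises by itself as the lid falls
- green_paddle (a point): top centre of the black ribbed paddle (36 mm along x, 48 mm along y, 12 mm thick) at the front end of the green-lidded caddy's lever, moving with it. Lever up: 167 mm in front of the caddy's centre, 69 mm to its right, 121 mm above the worktop; fully pressed it has gone 51 mm down, within 4 mm of the same x. It leans 0.134 rad back when up, as much forward when down
- grey_caddy: recycling caddy, to be kept shut: fixed cream box 166 mm deep (x), 146 mm wide (y), with a steel collar, a hinged grey lid (top 168 mm above the worktop when shut) and a steel hand lever along its right side. Origin: centre of its underside, on the worktop; x points from its front to its back (away from the robot at yaw 0), y to its left, z up. Front wall at x = -83 mm
- grey_lid (a joint): opening of the grey lid (158 mm wide, 174 mm long, about 0.25 kg), hinged on the back top edge, 91 mm behind the caddy's centre and 156 mm up: 0 = shut, 1.22 rad = fully open (front edge about 330 mm up). A push rod links it to the lever: 4.55 rad of lid per rad of lever. It falls shut at once, undamped, if the lever is let go
- grey_lever (a joint): angle of the hand lever of the grey-lidded caddy: 0 = up (lid shut), 0.268 rad = down on its stop (lid fully open). Pivot on the caddy's right side at x = 20, y = -92, z = 85 mm in its frame, 190 mm behind the paddle. The paddle needs 4 to 8 N at first, less near the bottom; the lever rises by itself as the lid falls
- grey_paddle (a point): top centre of the black ribbed paddle (36 mm along x, 48 mm along y, 12 mm thick) at the front end of the grey-lidded caddy's lever, moving with it. Lever up: 167 mm in front of the caddy's centre, 69 mm to its right, 121 mm above the worktop; fully pressed it has gone 51 mm down, within 4 mm of the same x. It leans 0.134 rad back when up, as much forward when down
- espresso_cup: white espresso cup with a red inside, 62 x 87 x 51 mm high; origin: centre of its underside
- lime: green lime, 57 x 46 x 45 mm high, loose on the worktop; origin: centre of its underside
- kitchen_timer: black and white round clockwork timer, 64 mm across, 54 mm high; origin: centre of its underside
- pepper_mill: dark wooden pepper mill, 58 mm across, 150 mm high; origin: centre of its underside

How it is judged:
By the outcome, as a careful person would: the job done as asked, in the order asked, and still so for the second after the job is handed in, with the robot touching nothing.
It also fails if it takes over 51 s, if anything falls off the work surface, if the arm or the gripper's body presses on something with over 40 N, if the wrist force passes 120 N, or if a joint passes its speed limit or range.

ROBOT

A 6-joint arm with a two-finger parallel gripper is mounted at the origin on a cart in front of the work surface, level with it; the furniture and walls round the work are solid. World frame = base frame: x ahead of the robot, y to its left, z up, the work surface at z = 0. Lengths are in m, angles in rad, forces in N, time in s.
With the tool pointing down it reaches from about 0.25 to 0.725 m from the base axis. Payload 4 kg.
Tool frame: the origin (TCP) lies midway between the tips of the shut fingers; the grasp point (between the pads) lies 19 mm behind it (bot.grip_point_offset is the distance from the TCP to the grasp point, in m); z points along the fingers, y is the line along which they close (so a half turn about z gives the same grasp; the last joint's range is limited). The gripper opens to 85 mm and grips with 20 to 120 N. Pads are 22 mm wide; open, the fingers measure 114 mm over their backs; the gripper's body (76 mm by 85 mm) begins 54 mm behind the grasp point. The pads swing forward as they close: fully open they stand 13 mm farther back than shut.
Start: joints at [-1.343, 0.241, 0.005, 1.335, 0, 1.571], TCP at [0.113, -0.487, 0.231] pointing down, gripper open.
Joint ranges: [-2.72, 2.72], [-1.05, 1.87], [-1.09, 1.28], [-1.99, 2.15], [-1.42, 1.44], [-3.14, 3.14]. Speed limits (rad/s): [2.79, 2.79, 3.14, 3.14, 3.14, 3.14].

INTERFACE

Orientations are given as a unit quaternion [x, y, z, w].
In Python, from workcell import bot gives the robot as it stands.
- The arm moves only by the tool step_arm, never from a script. Its argument "targets" is text: rows parted by semicolons, each of 7 numbers parted by spaces: the opening, from -1 (shut) to 1 (fully open), so that 0 is half open, then the shift along the world's x, y, z normalised to -1 to 1, where 1 is 0.5 m, then the turn, a rotation vector about the world's x, y, z normalised to -1 to 1, where 1 is pi/4 rad. In form: gripper x y z wx wy wz; .... A call has 1 to 10 rows; each row is the pose to reach, as a shift and turn from the pose commanded when the call began; what a row does not reach only later rows make up. A row lasts 1/12 s, in which the tool goes at most 41.7 mm and 7.16 degrees, less where a joint would pass 70% of its speed; a pose out of reach is approached as far as the arm can. A call with a number of a shift or a turn outside -1 to 1 is refused whole. A call with a gripper value outside its range is refused whole. The fingers move at their own pace and stop on an object; the grip force is fixed at half the most. Time passes only in rows, so rows that repeat a pose let the fingers close. It gives the time, the measured TCP pose, the force, the opening and the grip force at its end, in the units of the state.
- bot.get_obs(): the state, without advancing time (a new reading comes with each control period).
- bot.camera(name): name is "scene" or "side" or "wrist"; returns the picture (384x512x3 uint8, red, green, blue); there is no depth.
- bot.camera_info(name): a dict with "vertical_fov" (degrees; the focal length in pixels is half the picture's height over the tangent of half this angle, whatever the lens; pixels are square), "cx", "cy" (the principal point, pixels), "pose" (4x4, takes a point from camera to world coordinates). Camera axes: x right, y up, looking along -z (the intrinsics and any distortion apply to the point x, -y, -z); pixel columns grow to the right and rows downward; lengths in m; the calibration is good to about 2 mm. A picture is of the moment at which its call begins: read the wrist's pose just before it. camera_info takes no time and is no camera call; for the wrist camera it gives the pose at the moment of the call.
- bot.job_done(): hands the job in; it is judged then, once.
The state is a dict: "clock": time; "joint_pos": joint angles; "joint_vel": joint speeds; "tau": joint torques, N m; "eef_pos": TCP position; "tool_rot": TCP orientation; "ft_force": force on the tool from outside, world axes, zero at the start; "ft_torque": the same for the moment, N m; "grip_width": finger opening in m; "grasp_force": force on a finger pad.
Only numpy, scipy, OpenCV 4.12 (cv2) and the standard library are available. Lean on these libraries where they do the work, as an engineer would, in place of code of your own. Each camera call takes 0.05 s, during which the arm holds its last target. There are 200 camera calls.

## Working session

There is one attempt and no reset: what is moved stays moved. The work goes in short steps, Python scripts to look and compute and a tool call to move; the robot and the scene stay as the last step left them, time stands still between calls to the robot, and variables do not carry over. Pictures are saved under pics/ and viewed, at most 10 in all, crops included, and the job is handed in when it is done.

Besides the shell and the picture viewer there is one more tool, called after "Call:" as name(argument=value, ...) on one line, values as JSON. step_arm: Moves the arm, as the interface text tells. Scaled input: -1 to 1 covers 0.5 m each way for a shift and pi/4 rad each way for a turn. Its arguments: {"type":"object","properties":{"targets":{"type":"string"}},"required":["targets"]}

```bash
mkdir -p pics; python3 - <<'E'
from workcell import bot
import cv2,json
for n in("scene","side"):
    cv2.imwrite(f"pics/{n}1.png",bot.camera(n)[:,:,::-1]); i=bot.camera_info(n); print(n,i)
o=bot.get_obs();print(o)
E
```

```text
scene {'vertical_fov': 56.86353072762856, 'cx': 258.48628858870967, 'cy': 187.88023691241253, 'pose': array([[-0.82728837,  0.25608654, -0.50001364,  0.01226125],
       [-0.5616402 , -0.35735127,  0.74623076,  0.86156848],
       [ 0.01241915,  0.89817579,  0.43946104,  0.62589987],
       [ 0.        ,  0.        ,  0.        ,  1.        ]])}
side {'vertical_fov': 47.3285887226678, 'cx': 258.70071555243345, 'cy': 191.3829573297404, 'pose': array([[-0.97259384,  0.10726669, -0.20628882,  0.23357913],
       [-0.23122923, -0.539245  ,  0.80978261,  1.38064874],
       [-0.02437752,  0.83528958,  0.54926956,  1.03786383],
       [ 0.        ,  0.        ,  0.        ,  1.        ]])}
{'clock': 0.1, 'joint_pos': array([-1.34298625e+00,  2.41342161e-01,  3.88113717e-03,  1.33520368e+00,
        2.09309183e-05,  1.57079063e+00]), 'joint_vel': array([ 0.00156355, -0.00104042,  0.00276439,  0.00055156, -0.00072227,
        0.000441  ]), 'tau': array([ 1.23872223e-04, -3.73136616e+01,  2.53010756e+01,  1.08709442e-02,
        6.13535462e-06, -7.54622562e-06]), 'eef_pos': array([ 0.11280289, -0.48653818,  0.23050819]), 'tool_rot': array([ 9.93519076e-01,  1.13661661e-01, -9.57785491e-05, -9.29324577e-04]), 'ft_force': array([ 0.19721977,  0.35800157, -0.40365098]), 'ft_torque': array([-0.08394732,  0.01306787,  0.02666543]), 'grasp_force': 0.0, 'grip_width': 0.08557330387449429}
```

View pics/scene1.png

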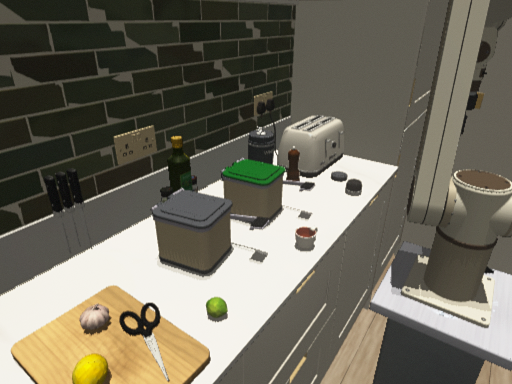

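View pics/side1.png

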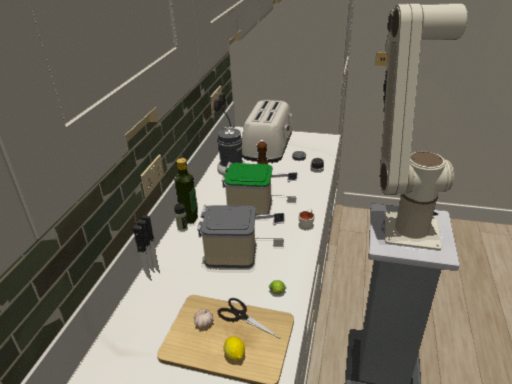

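The two views show the green caddy behind the grey one: scene lid about (253,170), paddle (307,184); side lid (250,175), paddle (292,176). I'll enlarge both to measure.

```bash
python3 - <<'E'
import cv2,numpy as np
a=cv2.imread("pics/scene1.png")[140:270,150:370];b=cv2.imread("pics/side1.png")[130:270,195:335]
a=cv2.resize(a,None,fx=3.6,fy=3.6,interpolation=cv2.INTER_CUBIC);b=cv2.resize(b,None,fx=4,fy=4,interpolation=cv2.INTER_CUBIC)
cv2.imwrite("pics/c1.png",a);cv2.imwrite("pics/c2.png",b)
E
```

```text
(no output)
```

View pics/c1.png

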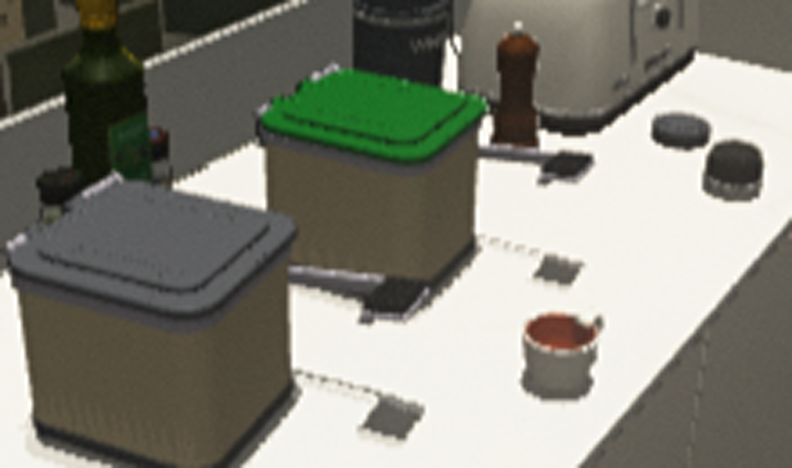

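View pics/c2.png

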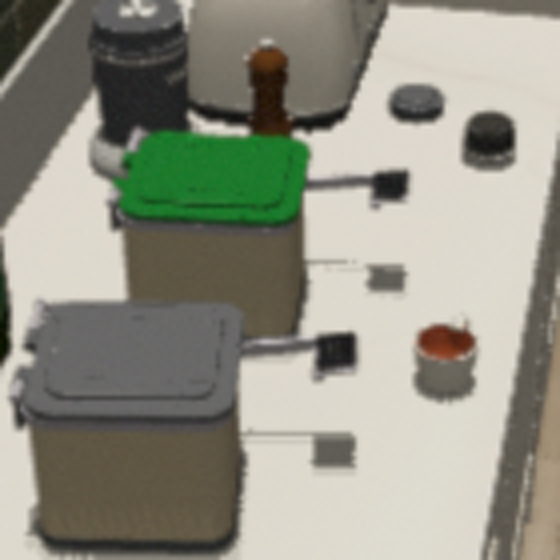

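Crop 1 shows the green paddle at (567,164) and green lid corners at (405,158), (486,100), (258,120). In crop 2 the paddle is at (390,185) and the lid corners at (303,220), (308,140), (122,210). The cup and timer stand towards the robot, and the mill is behind the lever side.

```bash
cat > h.py <<'E'
from workcell import bot
import numpy as np
def ray(n,u,v,i=None):
    i=i or bot.camera_info(n); f=192/np.tan(np.radians(i["vertical_fov"])/2)
    d=i["pose"][:3,:3]@[(u-i["cx"])/f,-(v-i["cy"])/f,-1]; return i["pose"][:3,3],d/np.linalg.norm(d)
def tri(*rs):
    A=b=0
    for p,d in rs:
        M=np.eye(3)-np.outer(d,d);A=A+M;b=b+M@p
    x=np.linalg.solve(A,b);return x,[np.linalg.norm((np.eye(3)-np.outer(d,d))@(x-p)) for p,d in rs]
E
python3 - <<'E'
from h import *
np.set_printoptions(precision=4,suppress=True)
P=dict(paddle=(567,164,390,185),FL=(405,158,303,220),FR=(486,100,308,140),BL=(258,120,122,210),BR=(335,70,140,135),greypad=(397,295,336,353),gFL=(180,315,240,412),gFR=(296,225,242,310),cuprim=(562,330,446,342),cupbase=(558,392,446,393),timer=(735,150,490,125),milltop=(517,35,268,52))
for k,(a,b,c,d) in P.items():
    print(k,*tri(ray("scene",150+a/3.6-.4,140+b/3.6-.4),ray("side",195+c/4-.4,130+d/4-.4)))
E
```

```text
paddle [ 0.4747 -0.121   0.113 ] [np.float64(0.0002709419732172476), np.float64(0.00027094197321722905)]
FL [0.5217 0.0802 0.187 ] [np.float64(0.0030903087498851184), np.float64(0.0030903087498850117)]
FR [ 0.5567 -0.1086  0.1625] [np.float64(0.0006546732543294598), np.float64(0.0006546732543295776)]
BL [0.7024 0.0504 0.1607] [np.float64(0.00013466580805050093), np.float64(0.00013466580805039947)]
BR [ 0.7312 -0.1051  0.1525] [np.float64(0.000441968012193092), np.float64(0.0004419680121931766)]
greypad [0.4735 0.1651 0.1126] [np.float64(0.001517996798028017), np.float64(0.0015179967980280338)]
gFL [0.5116 0.3569 0.185 ] [np.float64(0.003049284553889776), np.float64(0.0030492845538896635)]
gFR [0.5525 0.1862 0.16  ] [np.float64(0.0005684747513500218), np.float64(0.0005684747513501776)]
cuprim [0.392  0.0391 0.045 ] [np.float64(0.0011738816079946328), np.float64(0.0011738816079946291)]
cupbase [ 0.3898  0.0412 -0.0149] [np.float64(0.0007634530455773117), np.float64(0.0007634530455774022)]
timer [ 0.4018 -0.3822  0.0472] [np.float64(0.0015193112337643106), np.float64(0.0015193112337643332)]
milltop [ 0.6509 -0.338   0.1386] [np.float64(0.0009468519274934096), np.float64(0.000946851927493652)]
```

Call:
step_arm(targets="-1 0.05 0.05 0.02 0 0 0;-1 0.1 0.1 0.04 0 0 0;-1 0.15 0.15 0.06 0 0 0;-1 0.2 0.2 0.08 0 0 0;-1 0.25 0.25 0.1 0 0 0;-1 0.3 0.3 0.12 0 0 0;-1 0.35 0.35 0.14 0 0 0;-1 0.4 0.41 0.14 0 0 0;-1 0.45 0.46 0.14 0 0 0;-1 0.5 0.51 0.14 0 0 0")

```text
clock: 0.93
eef_pos: [0.3637, -0.2304, 0.3014]
tool_rot: [0.994, 0.114, 0.0, 0.0]
ft_force: [0.5, -0.4, 0.1]
grip_width: -0.0003
grasp_force: 0.0
```

Call:
step_arm(targets="-1 0.05 0.05 0 0 0 0;-1 0.09 0.1 0 0 0 0;-1 0.13 0.14 0 0 0 0;-1 0.15 0.18 0 0 0 0;-1 0.15 0.2 0 0 0 0;-1 0.15 0.2 0 0 0 0;-1 0.15 0.2 0 0 0 0")

```text
clock: 1.52
eef_pos: [0.4373, -0.132, 0.3011]
tool_rot: [0.993, 0.114, -0.001, 0.0]
ft_force: [0.2, -1.2, -0.2]
grip_width: -0.0003
grasp_force: 0.0
```

```bash
python3 - <<'E'
from h import *
import cv2
o=bot.get_obs();print({k:o[k] for k in("clock","eef_pos","tool_rot","ft_force","joint_pos")})
i=bot.camera_info("wrist");np.save("w1.npy",i,allow_pickle=True);print(i)
a=bot.camera("wrist");cv2.imwrite("pics/w1.png",cv2.resize(a[:,:,::-1],None,fx=1.5,fy=1.5))
E
```

```text
{'clock': 1.5167, 'eef_pos': array([ 0.43731825, -0.13204287,  0.30106544]), 'tool_rot': array([ 9.93464317e-01,  1.14141585e-01, -5.75783711e-04,  1.36400997e-04]), 'ft_force': array([ 0.217052  , -1.18221577, -0.24542444]), 'joint_pos': array([-2.92764170e-01,  1.35072953e-01,  5.44654434e-02,  1.49113822e+00,
       -7.06519743e-04,  2.62004699e+00])}
{'vertical_fov': 61.66557045587742, 'cx': 254.8875537744742, 'cy': 193.93056954739723, 'pose': array([[ 2.26008197e-01,  9.30618848e-01,  2.87869508e-01,
         5.09974245e-01],
       [-9.74125396e-01,  2.15888153e-01,  6.68731490e-02,
        -1.13956407e-01],
       [ 8.57964695e-05, -2.95534879e-01,  9.55331947e-01,
         4.43294983e-01],
       [ 0.00000000e+00,  0.00000000e+00,  0.00000000e+00,
         1.00000000e+00]])}
```

View pics/w1.png

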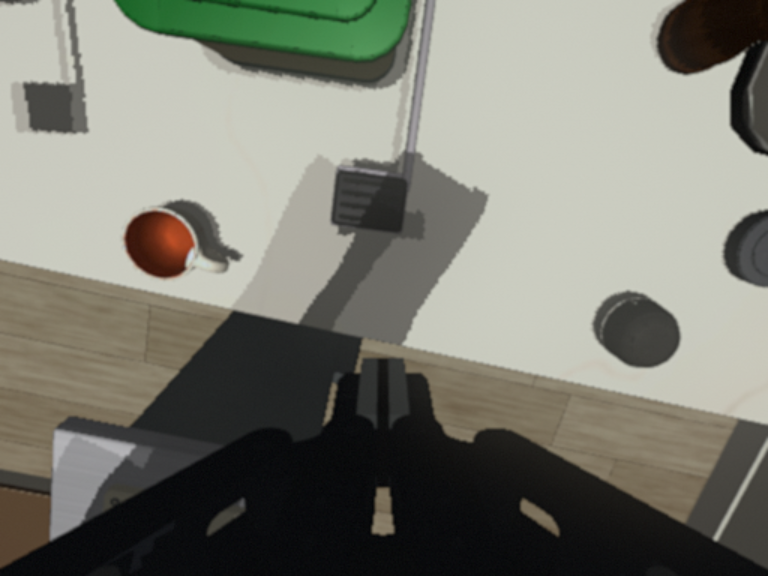

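The wrist view shows the paddle with corners about (338,168), (408,178), (403,232), (331,225) in the enlarged picture, so its centre is near (370,200). The lid's front edge runs from (215,45) to (385,60), and the cup is at (160,242), well to the left. The wrist camera sits on the lid side, so I'll turn the tool a quarter turn to keep it away.

```bash
python3 - <<'E'
from h import *
np.set_printoptions(precision=4,suppress=True)
i=np.load("w1.npy",allow_pickle=True).item()
for n,u,v,z in(("pc",370,200,.121),("rod-front",408,160,.115),("rod-back",430,10,.11),("pFL",331,225,.119),("pBL",338,168,.123),("pBR",408,178,.123),("lid front R",395,55,.155),("lid front L",150,32,.155),("cup",160,242,.045)):
    p,d=ray("wrist",u/1.5,v/1.5,i); print(n,p+d*(z-p[2])/d[2])
r=[ray("wrist",370/1.5,200/1.5,i),ray("scene",150+567/3.6-.4,140+164/3.6-.4),ray("side",195+390/4-.4,130+185/4-.4)]
print(tri(*r))
E
```

```text
pc [ 0.4723 -0.1144  0.121 ]
rod-front [ 0.5026 -0.133   0.115 ]
rod-back [ 0.5916 -0.125   0.11  ]
pFL [ 0.4498 -0.0924  0.119 ]
pBL [ 0.4877 -0.0898  0.123 ]
pBR [ 0.4918 -0.1353  0.123 ]
lid front R [ 0.5553 -0.1105  0.155 ]
lid front L [0.5365 0.0201 0.155 ]
cup [0.3896 0.0493 0.045 ]
(array([ 0.4723, -0.1145,  0.1168]), [np.float64(0.0005878187861598691), np.float64(0.0008245822644584582), np.float64(0.0013453059780309305)])
```

Call:
step_arm(targets="-1 0 0 0.02 0 0 0.15;-1 0 0 0.02 0 0 0.3;-1 0 0 0.02 0 0 0.45;-1 0 0 0.02 0 0 0.6;-1 0 0 0.02 0 0 0.75;-1 0 0 0.02 0 0 0.9;-1 0 0 0.02 0 0 1;-1 0 0 0.02 0 0 1")

```text
clock: 2.23
eef_pos: [0.4372, -0.1335, 0.3115]
tool_rot: [0.875, 0.485, -0.0, 0.0]
ft_force: [-0.1, 0.0, 0.4]
grip_width: -0.0
grasp_force: 0.0
```

Call:
step_arm(targets="-1 0 0 0 0 0 0.15;-1 0 0 0 0 0 0.3;-1 0 0 0 0 0 0.45;-1 0 0 0 0 0 0.6;-1 0 0 0 0 0 0.75;-1 0 0 0 0 0 0.85;-1 0 0 0 0 0 0.85")

```text
clock: 2.82
eef_pos: [0.4374, -0.1331, 0.3114]
tool_rot: [0.668, 0.744, -0.0, 0.0]
ft_force: [-0.1, 0.8, 0.3]
grip_width: 0.0002
grasp_force: 0.0
```

Call:
step_arm(targets="-1 0.066 0.038 -0.06 0 0 0;-1 0.066 0.038 -0.12 0 0 0;-1 0.066 0.038 -0.18 0 0 0;-1 0.066 0.038 -0.24 0 0 0;-1 0.066 0.038 -0.29 0 0 0;-1 0.066 0.038 -0.32 0 0 0;-1 0.066 0.038 -0.335 0 0 0;-1 0.066 0.038 -0.34 0 0 0;-1 0.066 0.038 -0.34 0 0 0;-1 0.066 0.038 -0.34 0 0 0")

```text
clock: 3.65
eef_pos: [0.4717, -0.1136, 0.1425]
tool_rot: [0.668, 0.744, 0.0, 0.001]
ft_force: [-0.6, 0.5, 1.1]
grip_width: 0.0003
grasp_force: 0.0
```

Call:
step_arm(targets="-1 0 0 -0.007 0 0 0;-1 0 0 -0.014 0 0 0;-1 0 0 -0.02 0 0 0;-1 0 0 -0.026 0 0 0;-1 0 0 -0.032 0 0 0;-1 0 0 -0.038 0 0 0;-1 0 0 -0.044 0 0 0;-1 0 0 -0.05 0 0 0;-1 0 0 -0.056 0 0 0;-1 0 0 -0.06 0 0 0")

```text
clock: 4.48
eef_pos: [0.4699, -0.1132, 0.1112]
tool_rot: [0.667, 0.745, -0.001, -0.001]
ft_force: [-2.8, -1.3, 5.7]
grip_width: -0.0
grasp_force: 2.7
```

Call:
step_arm(targets="-1 0 0 -0.006 0 0 0;-1 0 0 -0.012 0 0 0;-1 0 0 -0.019 0 0 0;-1 0 0 -0.026 0 0 0;-1 0 0 -0.033 0 0 0;-1 0 0 -0.04 0 0 0;-1 0 0 -0.047 0 0 0;-1 0 0 -0.054 0 0 0;-1 0 0 -0.06 0 0 0;-1 0 0 -0.066 0 0 0")

```text
clock: 5.32
eef_pos: [0.4709, -0.1131, 0.0778]
tool_rot: [0.667, 0.745, -0.0, -0.0]
ft_force: [-2.9, 0.5, 2.4]
grip_width: 0.0
grasp_force: 1.4
```

Call:
step_arm(targets="-1 0 0 -0.003 0 0 0;-1 0 0 -0.006 0 0 0;-1 0 0 -0.009 0 0 0;-1 0 0 -0.012 0 0 0;-1 0 0 -0.012 0 0 0")

```text
clock: 5.73
eef_pos: [0.4713, -0.113, 0.0721]
tool_rot: [0.667, 0.745, 0.0, 0.0]
ft_force: [-2.3, 0.1, 1.8]
grip_width: 0.0003
grasp_force: 0.7
```

Call:
step_arm(targets="-1 0 0 -0.002 0 0 0;-1 0 0 -0.004 0 0 0;-1 0 0 -0.006 0 0 0;-1 0 0 -0.006 0 0 0")

```text
clock: 6.07
eef_pos: [0.4715, -0.113, 0.0712]
tool_rot: [0.667, 0.745, 0.001, 0.001]
ft_force: [-4.7, 1.0, 13.9]
grip_width: 0.0002
grasp_force: 7.2
```

```bash
python3 - <<'E'
from h import *
import cv2
a=cv2.resize(bot.camera("scene")[60:270,150:370,::-1],None,fx=1.8,fy=1.8);b=cv2.resize(bot.camera("side")[80:290,175:335,::-1],None,fx=1.8,fy=1.8)
cv2.imwrite("pics/o1.png",np.hstack([a,b]));print(bot.get_obs()["ft_force"],bot.get_obs()["eef_pos"])
E
```

```text
[-5.11987176  1.71993943 13.81993676] [ 0.47152406 -0.11303942  0.07122419]
```

View pics/o1.png

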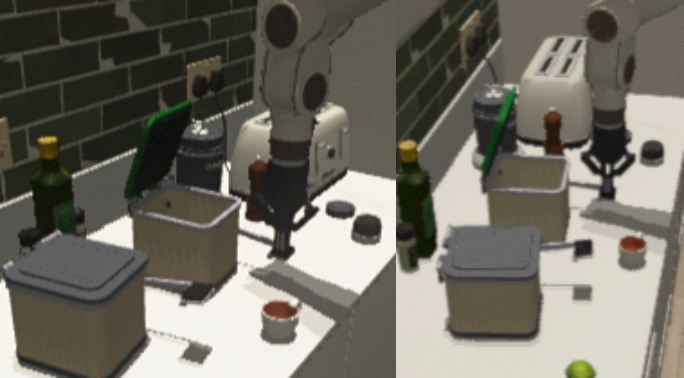

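The picture shows the green lid standing open at about 70° (left part, 160,150). The grey lid is shut, and the lever is on its stop at 14 N. I'll press a hair more and hold for over 3 s.

Call:
step_arm(targets="-1 0 0 -0.002 0 0 0;-1 0 0 -0.002 0 0 0;-1 0 0 -0.002 0 0 0;-1 0 0 -0.002 0 0 0;-1 0 0 -0.002 0 0 0;-1 0 0 -0.002 0 0 0;-1 0 0 -0.002 0 0 0;-1 0 0 -0.002 0 0 0;-1 0 0 -0.002 0 0 0;-1 0 0 -0.002 0 0 0")

```text
clock: 7.0
eef_pos: [0.4716, -0.113, 0.0711]
tool_rot: [0.667, 0.745, 0.001, 0.001]
ft_force: [-7.0, 1.8, 20.0]
grip_width: 0.0001
grasp_force: 10.3
```

Call:
step_arm(targets="-1 0 0 0 0 0 0;-1 0 0 0 0 0 0;-1 0 0 0 0 0 0;-1 0 0 0 0 0 0;-1 0 0 0 0 0 0;-1 0 0 0 0 0 0;-1 0 0 0 0 0 0;-1 0 0 0 0 0 0;-1 0 0 0 0 0 0;-1 0 0 0 0 0 0")

```text
clock: 7.83
eef_pos: [0.4716, -0.113, 0.0711]
tool_rot: [0.667, 0.745, 0.001, 0.001]
ft_force: [-7.2, 1.1, 19.1]
grip_width: 0.0001
grasp_force: 10.3
```

Call:
step_arm(targets="-1 0 0 0 0 0 0;-1 0 0 0 0 0 0;-1 0 0 0 0 0 0;-1 0 0 0 0 0 0;-1 0 0 0 0 0 0;-1 0 0 0 0 0 0;-1 0 0 0 0 0 0;-1 0 0 0 0 0 0;-1 0 0 0 0 0 0;-1 0 0 0 0 0 0")

```text
clock: 8.67
eef_pos: [0.4716, -0.113, 0.0711]
tool_rot: [0.667, 0.745, 0.001, 0.001]
ft_force: [-7.8, 1.7, 19.6]
grip_width: 0.0001
grasp_force: 10.3
```

Call:
step_arm(targets="-1 0 0 0 0 0 0;-1 0 0 0 0 0 0;-1 0 0 0 0 0 0;-1 0 0 0 0 0 0;-1 0 0 0 0 0 0;-1 0 0 0 0 0 0;-1 0 0 0 0 0 0;-1 0 0 0 0 0 0;-1 0 0 0 0 0 0;-1 0 0 0 0 0 0")

```text
clock: 9.5
eef_pos: [0.4716, -0.113, 0.0711]
tool_rot: [0.667, 0.745, 0.001, 0.001]
ft_force: [-7.7, 1.2, 19.9]
grip_width: 0.0001
grasp_force: 10.3
```

Call:
step_arm(targets="-1 0 0 0 0 0 0;-1 0 0 0 0 0 0;-1 0 0 0 0 0 0;-1 0 0 0 0 0 0;-1 0 0 0 0 0 0;-1 0 0 0 0 0 0;-1 0 0 0 0 0 0;-1 0 0 0 0 0 0;-1 0 0 0 0 0 0;-1 0 0 0 0 0 0")

```text
clock: 10.33
eef_pos: [0.4716, -0.113, 0.0711]
tool_rot: [0.667, 0.745, 0.001, 0.001]
ft_force: [-7.2, 2.2, 20.1]
grip_width: -0.0003
grasp_force: 10.3
```

Call:
step_arm(targets="-1 0 0 0.002 0 0 0;-1 0 0 0.004 0 0 0;-1 0 0 0.006 0 0 0;-1 0 0 0.008 0 0 0;-1 0 0 0.01 0 0 0;-1 0 0 0.012 0 0 0;-1 0 0 0.014 0 0 0;-1 0 0 0.016 0 0 0;-1 0 0 0.018 0 0 0;-1 0 0 0.02 0 0 0")

```text
clock: 11.17
eef_pos: [0.471, -0.113, 0.0784]
tool_rot: [0.667, 0.745, 0.0, -0.0]
ft_force: [-1.5, 1.2, 1.9]
grip_width: 0.0
grasp_force: 1.1
```

Call:
step_arm(targets="-1 0 0 0.002 0 0 0;-1 0 0 0.004 0 0 0;-1 0 0 0.006 0 0 0;-1 0 0 0.008 0 0 0;-1 0 0 0.01 0 0 0;-1 0 0 0.012 0 0 0;-1 0 0 0.014 0 0 0;-1 0 0 0.016 0 0 0;-1 0 0 0.018 0 0 0;-1 0 0 0.02 0 0 0")

```text
clock: 12.0
eef_pos: [0.4709, -0.1131, 0.0885]
tool_rot: [0.667, 0.745, 0.0, -0.0]
ft_force: [-0.7, 0.8, 2.9]
grip_width: 0.0
grasp_force: 1.7
```

Call:
step_arm(targets="-1 0 0 0.002 0 0 0;-1 0 0 0.004 0 0 0;-1 0 0 0.006 0 0 0;-1 0 0 0.008 0 0 0;-1 0 0 0.01 0 0 0;-1 0 0 0.012 0 0 0;-1 0 0 0.014 0 0 0;-1 0 0 0.016 0 0 0;-1 0 0 0.018 0 0 0;-1 0 0 0.02 0 0 0")

```text
clock: 12.83
eef_pos: [0.4713, -0.113, 0.0986]
tool_rot: [0.667, 0.745, 0.0, 0.0]
ft_force: [0.0, 1.7, 4.1]
grip_width: 0.0
grasp_force: 2.0
```

Under control; slower for the last stretch.

Call:
step_arm(targets="-1 0 0 0.0015 0 0 0;-1 0 0 0.003 0 0 0;-1 0 0 0.0045 0 0 0;-1 0 0 0.006 0 0 0;-1 0 0 0.0075 0 0 0;-1 0 0 0.009 0 0 0;-1 0 0 0.0105 0 0 0;-1 0 0 0.012 0 0 0;-1 0 0 0.0135 0 0 0;-1 0 0 0.015 0 0 0")

```text
clock: 13.67
eef_pos: [0.4716, -0.1132, 0.1061]
tool_rot: [0.667, 0.745, 0.0, 0.001]
ft_force: [3.5, 3.0, 4.7]
grip_width: 0.0
grasp_force: 2.1
```

Call:
step_arm(targets="-1 0 0 0.001 0 0 0;-1 0 0 0.002 0 0 0;-1 0 0 0.003 0 0 0;-1 0 0 0.004 0 0 0;-1 0 0 0.005 0 0 0;-1 0 0 0.006 0 0 0;-1 0 0 0.007 0 0 0;-1 0 0 0.008 0 0 0;-1 0 0 0.009 0 0 0;-1 0 0 0.01 0 0 0")

```text
clock: 14.5
eef_pos: [0.4711, -0.1133, 0.1109]
tool_rot: [0.667, 0.745, -0.0, 0.0]
ft_force: [4.1, -0.2, 4.2]
grip_width: -0.0002
grasp_force: 2.2
```

Call:
step_arm(targets="-1 0 0 0.001 0 0 0;-1 0 0 0.002 0 0 0;-1 0 0 0.003 0 0 0;-1 0 0 0.004 0 0 0;-1 0 0 0.005 0 0 0;-1 0 0 0.006 0 0 0;-1 0 0 0.007 0 0 0;-1 0 0 0.008 0 0 0;-1 0 0 0.009 0 0 0;-1 0 0 0.01 0 0 0")

```text
clock: 15.33
eef_pos: [0.4709, -0.1131, 0.1159]
tool_rot: [0.667, 0.745, 0.0, -0.0]
ft_force: [3.9, -0.8, 5.6]
grip_width: -0.0002
grasp_force: 2.3
```

Call:
step_arm(targets="-1 0 0 0.001 0 0 0;-1 0 0 0.002 0 0 0;-1 0 0 0.003 0 0 0;-1 0 0 0.004 0 0 0;-1 0 0 0.005 0 0 0;-1 0 0 0.006 0 0 0;-1 0 0 0.007 0 0 0;-1 0 0 0.008 0 0 0;-1 0 0 0.009 0 0 0;-1 0 0 0.01 0 0 0")

```text
clock: 16.17
eef_pos: [0.4709, -0.113, 0.1208]
tool_rot: [0.667, 0.745, 0.0, -0.0]
ft_force: [5.4, 1.8, 3.9]
grip_width: 0.0003
grasp_force: 2.3
```

Call:
step_arm(targets="-1 0 0 0.001 0 0 0;-1 0 0 0.002 0 0 0;-1 0 0 0.003 0 0 0;-1 0 0 0.004 0 0 0;-1 0 0 0.005 0 0 0;-1 0 0 0.006 0 0 0;-1 0 0 0.007 0 0 0;-1 0 0 0.008 0 0 0;-1 0 0 0.009 0 0 0;-1 0 0 0.01 0 0 0")

```text
clock: 17.0
eef_pos: [0.4703, -0.113, 0.1255]
tool_rot: [0.667, 0.745, -0.0, -0.001]
ft_force: [-0.1, -0.1, -0.2]
grip_width: 0.0003
grasp_force: 0.0
```

Call:
step_arm(targets="-1 0 0 0.001 0 0 0;-1 0 0 0.002 0 0 0;-1 0 0 0.003 0 0 0;-1 0 0 0.004 0 0 0;-1 0 0 0.005 0 0 0;-1 0 0 0.006 0 0 0;-1 0 0 0.007 0 0 0;-1 0 0 0.008 0 0 0;-1 0 0 0.009 0 0 0;-1 0 0 0.01 0 0 0")

```text
clock: 17.83
eef_pos: [0.4709, -0.1131, 0.1308]
tool_rot: [0.667, 0.745, -0.0, -0.0]
ft_force: [0.4, -0.4, -0.2]
grip_width: 0.0003
grasp_force: 0.0
```

Force has gone to zero, so I'll move clear, up and towards the robot.

Call:
step_arm(targets="-1 0 0 0.03 0 0 0;-1 0 0 0.07 0 0 0;-1 -0.02 0 0.12 0 0 0;-1 -0.06 0 0.18 0 0 0;-1 -0.1 0 0.24 0 0 0;-1 -0.14 0 0.28 0 0 0;-1 -0.16 0 0.3 0 0 0;-1 -0.16 0 0.3 0 0 0;-1 -0.16 0 0.3 0 0 0;-1 -0.16 0 0.3 0 0 0")

```text
clock: 18.67
eef_pos: [0.3911, -0.113, 0.2794]
tool_rot: [0.667, 0.745, -0.0, -0.001]
ft_force: [0.4, -0.7, -0.1]
grip_width: -0.0
grasp_force: 0.0
```

```bash
python3 - <<'E'
from h import *
import cv2
a=cv2.resize(bot.camera("scene")[60:330,150:370,::-1],None,fx=1.8,fy=1.8);b=cv2.resize(bot.camera("side")[80:350,175:335,::-1],None,fx=1.8,fy=1.8)
cv2.imwrite("pics/o2.png",np.hstack([a,b]))
E
```

```text
(no output)
```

View pics/o2.png

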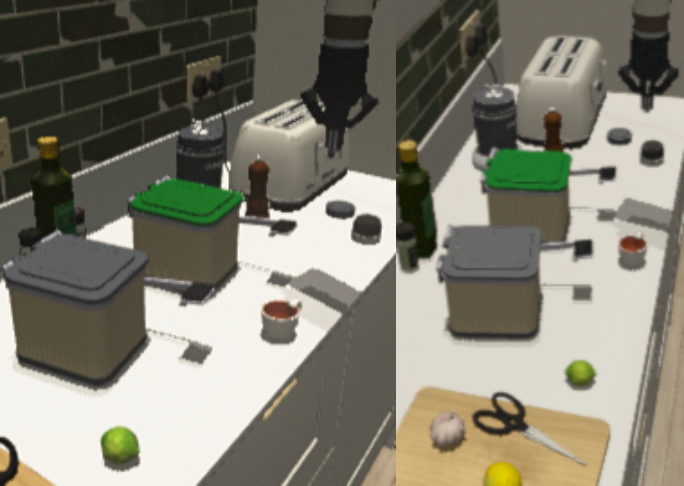

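Both lids are shut (green at 187,200 and grey at 75,265 in the left part), the paddle at (283,227) is back up, and the loose things have not moved. The gripper is clear.

```bash
python3 -c "
from workcell import bot
print(bot.job_done())"
```

```text
the job is handed in; nothing more can be done
None
```

The green lid was held fully open for over four seconds, then let down slowly until it shut; the gripper moved clear, nothing else was disturbed, and the job is handed in at about 19 s.

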